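Lay up the tamping stand with the portafilter that fits the tamper

ROBOT

A 6-joint arm with a two-finger parallel gripper is mounted at the origin on the work surface. World frame = base frame: x ahead of the robot, y to its left, z up, the work surface at z = 0. Lengths are in mm, angles in rad, forces in N, time in s.
With the tool pointing down it reaches from about 300 to 775 mm from the base axis. Payload 14.6 kg.
Tool frame: the origin (TCP) lies between the finger pads; the fingertips stand manip.finger_overhang ahead of it and the grasp point (between the pads) lies 2 mm behind it (manip.finger_overhang is the distance from the TCP to the fingertips, in mm); z points along the fingers, y is the direction in which the jaws open and shut (so a half turn about z gives the same grasp; the last joint's range is limited). The gripper opens to 94 mm and grips with 3 to 60 N. Pads are 16 mm wide; open, the fingers measure 119 mm over their backs; the gripper's body (75 mm by 177 mm) begins 78 mm behind the grasp point.
Start: joints at [-1.221, 0.3, 1.521, -0, 1.321, -0.067], TCP at [222.652, -502.907, 222.446] pointing down, gripper open.
Joint ranges: [-3.03, 3.03], [-0.79, 2.21], [0.23, 2.52], [-1.04, 4.18], [0, 3.07], [-2.55, 2.55]. Speed limits (rad/s): [2.22, 2.22, 2.57, 3.14, 3.14, 3.14].

INTERFACE

Orientations are given as [roll, pitch, yaw] about the fixed x, y, z axes, in that order (R = Rz(yaw) Ry(pitch) Rx(roll)).
In Python, from cell import manip gives the robot as it stands.
- The arm moves only by the tool drive_tool, never from a script. Its argument "steps" is a list of rows, each an object with "delta_pos": the shift along the world's x, y, z in mm, a list of three; "yaw": the turn about the world's z in rad; "hand": the finger opening in mm, from 0 to 94. A call has 1 to 5 rows; each row shifts and turns the commanded pose from where the row before left it; what a row does not reach is not made up. A row lasts 1/12 s, in which the tool goes at most 41.7 mm and 7.16 degrees, less where a joint would pass 70% of its speed; a pose out of reach is approached as far as the arm can. A call is refused whole if a number of a shift passes 41.7 or a number of a turn 0.125, either way. A call with a gripper value outside its range is refused whole. The fingers move at their own pace and stop on an object; "squeeze" is the grip in N (left out, the last holds). Time passes only in rows, so rows that do not move let the fingers close. It gives the time, the measured TCP pose, the force and the opening at its end, in the units of the state.
- manip.read_state(): the state, without advancing time (a new reading comes with each control period).
- manip.camera(name): name is "scene" or "side" or "wrist"; returns a dict with "frame" (400x640x3 uint8, red, green, blue), "range_z" (400x640 float32, mm along the optical axis (not along the pixel's ray), 0 where there is no reading), "intrinsics" (3x3 intrinsics, pixels), "position" and "attitude" of the camera in the world. Camera axes: x right, y down, z forward; pixel columns grow to the right and rows downward; lengths in mm; the calibration is good to about 2 mm. A picture is of the moment at which its call begins.
- manip.sign_off(): hands the job in, once; it reports no verdict.
The state is a dict: "clock": time; "joints": joint angles; "qd": joint speeds; "effort": joint torques, N m; "eef_pos": TCP position; "eef_rot": TCP orientation; "wrist_force": force on the tool from outside, world axes, zero at the start; "moment": the same for the moment, N m; "finger_gap": finger opening in mm.
Only numpy, scipy, OpenCV 4.12 (cv2) and the standard library are available. Lean on these libraries where they do the work, as an engineer would, in place of code of your own. Each camera call takes 0.05 s, during which the arm holds its last target.

TASK

Of the three look-alike portafilters on the bar mat, find the one whose basket fits the tamper standing on the black tamping mat, and put it in the tamping stand: head centred on the round pad, mouth up, handle through the notch, lying level. It is lopsided: should it sag on a trial lift, lower it and shift your grip along the neck until it hangs level; keep it level as you carry it and set it down gently. Leave the other two portafilters and all the tampers where they are.

Things in the scene. Friction and masses are not known exactly. Their poses are not given: they have to be found in the camera images.
- portafilter_a_head (a point): Portafilter with a 59 mm basket (inside diameter of its open mouth), loose, 0.45 to 0.87 kg, lying mouth up on the bar mat. Round steel head 69 mm outside, 36 mm tall, lugs standing 8 mm out on own +y and -y. Handle to own -x; z up out of the mouth. This point: on the head's axis, 20 mm above its underside. The three look alike but for the head's size.
- portafilter_a_neck (a point): Same portafilter, on the axis of its bare round steel neck, 58 mm from the head's axis on own -x; axes as the head's. The neck is 16 mm thick, level, and runs from the head to 84 mm from the head's axis. The lopsided portafilter balances somewhere on the neck, 46 to 74 mm from the head's axis, at a place that differs from one portafilter to the next.
- portafilter_a_ferrule (a point): Same portafilter, on the axis of its steel ferrule, 105 mm from the head's axis on own -x and 20 mm above the head's underside. The ferrule is 24 mm thick, from 84 to 112 mm from the head's axis. Behind it the dark wooden handle, about 27 mm thick, droops 4 degrees and ends 210 mm from the head's axis.
- portafilter_b_head (a point): Portafilter with a 54 mm basket (inside diameter of its open mouth), loose, 0.45 to 0.87 kg, lying mouth up on the bar mat. Round steel head 64 mm outside, 36 mm tall, lugs standing 8 mm out on own +y and -y. Handle to own -x; z up out of the mouth. This point: on the head's axis, 20 mm above its underside. The three look alike but for the head's size.
- portafilter_b_neck (a point): Same portafilter, on the axis of its bare round steel neck, 58 mm from the head's axis on own -x; axes as the head's. The neck is 16 mm thick, level, and runs from the head to 84 mm from the head's axis. The lopsided portafilter balances somewhere on the neck, 46 to 74 mm from the head's axis, at a place that differs from one portafilter to the next.
- portafilter_b_ferrule (a point): Same portafilter, on the axis of its steel ferrule, 105 mm from the head's axis on own -x and 20 mm above the head's underside. The ferrule is 24 mm thick, from 84 to 112 mm from the head's axis. Behind it the dark wooden handle, about 27 mm thick, droops 4 degrees and ends 210 mm from the head's axis.
- portafilter_c_head (a point): Portafilter with a 49 mm basket (inside diameter of its open mouth), loose, 0.45 to 0.87 kg, lying mouth up on the bar mat. Round steel head 59 mm outside, 36 mm tall, lugs standing 8 mm out on own +y and -y. Handle to own -x; z up out of the mouth. This point: on the head's axis, 20 mm above its underside. The three look alike but for the head's size.
- portafilter_c_neck (a point): Same portafilter, on the axis of its bare round steel neck, 58 mm from the head's axis on own -x; axes as the head's. The neck is 16 mm thick, level, and runs from the head to 84 mm from the head's axis. The lopsided portafilter balances somewhere on the neck, 46 to 74 mm from the head's axis, at a place that differs from one portafilter to the next.
- portafilter_c_ferrule (a point): Same portafilter, on the axis of its steel ferrule, 105 mm from the head's axis on own -x and 20 mm above the head's underside. The ferrule is 24 mm thick, from 84 to 112 mm from the head's axis. Behind it the dark wooden handle, about 27 mm thick, droops 4 degrees and ends 210 mm from the head's axis.
- tamper_a_base (a point): Tamper 58.4 mm across its steel base (fits the 59 mm basket), 89 mm tall, dark wooden knob handle, 0.3 to 0.4 kg, loose, upright. This point: on its axis, 7 mm above its underside. One of the three tampers stands on the black tamping mat beside the stand: that is the one to match. The other two stand on the wooden board.
- tamper_b_base (a point): Tamper 53.4 mm across its steel base (fits the 54 mm basket), 89 mm tall, dark wooden knob handle, 0.3 to 0.4 kg, loose, upright. This point: on its axis, 7 mm above its underside. One of the three tampers stands on the black tamping mat beside the stand: that is the one to match. The other two stand on the wooden board.
- tamper_c_base (a point): Tamper 48.4 mm across its steel base (fits the 49 mm basket), 89 mm tall, dark wooden knob handle, 0.3 to 0.4 kg, loose, upright. This point: on its axis, 7 mm above its underside. One of the three tampers stands on the black tamping mat beside the stand: that is the one to match. The other two stand on the wooden board.
- tamping_mat_top (a point): Black square tamping mat, 100 by 100 by 8 mm, fixed, beside the tamping stand on its own -y side. This point: the centre of its top. The tamper to match stands within 30 mm of it.
- stand_pad (a point): Steel tamping stand, fixed: round pad 70 mm in diameter for the portafilter's head, its black rubber top 45 mm above the bench; 105 mm from it on own -x an upright plate, 6 mm thick and 66 mm wide, with an open-topped notch for the ferrule. Base plate 185 by 130 by 8 mm. This point: centre of the pad's top. Own x points from the notch to the pad, z up.
- stand_notch (a point): Middle of the notch's level floor in the stand's upright plate, 53 mm above the bench, 105 mm from the pad's centre on own -x and 8 mm higher: a portafilter with its head on the pad and its ferrule on this floor lies level. The notch is 32 mm wide; flared lips rise to 27 mm above its floor. Axes as the stand's.
- bar_mat: Black ribbed rubber bar mat under the portafilters, 320 by 420 by 8 mm (own x, y, z), fixed. Origin: centre of its underside, on the bench.
- spares_board: Dark wooden board, 100 by 210 by 8 mm (own x, y, z), fixed, under the two spare tampers. Origin: centre of its underside.
Mind the look-alikes: they are no part of the job. Leave any yellow look-alike of the part that bears portafilter_b_head alone.

How it is judged (in metres and radians):
On the way:
1. The portafilter that fits the tamper on the tamping mat is lifted clear of the bar mat, hanging level within 8 degrees (((horizontal distance between tamper_a_base and tamping_mat_top below 0.05 m and height (world z) of portafilter_a_head above 0.048 m and angle between portafilter_a_head's own z axis and vertical below 0.14 rad and contact force between portafilter_a and bar_mat below 0.1 N) or (horizontal distance between tamper_b_base and tamping_mat_top below 0.05 m and height (world z) of portafilter_b_head above 0.048 m and angle between portafilter_b_head's own z axis and vertical below 0.14 rad and contact force between portafilter_b and bar_mat below 0.1 N) or (horizontal distance between tamper_c_base and tamping_mat_top below 0.05 m and height (world z) of portafilter_c_head above 0.048 m and angle between portafilter_c_head's own z axis and vertical below 0.14 rad and contact force between portafilter_c and bar_mat below 0.1 N))), for 0.2 s.
At the end, for the whole second after the job is handed in: The matching portafilter rests in the stand: head within 10 mm of the pad's centre and down on it (4 mm), mouth up, level within 3.4 degrees, handle through the notch (in line within 7 degrees). The other portafilters are within 25 mm, the tampers upright within 20 mm, of their starts (((horizontal distance between tamper_a_base and tamping_mat_top below 0.05 m and horizontal distance between portafilter_a_head and stand_pad below 0.01 m and z of portafilter_a_head in the frame of stand_pad between 0.016 and 0.024 m and angle between portafilter_a_head's own z axis and vertical below 0.06 rad and angle between the x axis of portafilter_a_head and the x axis of stand_pad, either way round below 0.12 rad and x of portafilter_a_head in the frame of stand_notch above 0 m and linear speed of portafilter_a below 0.01 m/s and angle between each of tamper_a_base, tamper_b_base, tamper_c_base's own z axis and vertical below 0.1 rad and distance of each of tamper_a_base, tamper_b_base, tamper_c_base from where it was at the start of the episode below 0.02 m and distance of each of portafilter_b_head, portafilter_c_head from where it was at the start of the episode below 0.025 m) or (horizontal distance between tamper_b_base and tamping_mat_top below 0.05 m and horizontal distance between portafilter_b_head and stand_pad below 0.01 m and z of portafilter_b_head in the frame of stand_pad between 0.016 and 0.024 m and angle between portafilter_b_head's own z axis and vertical below 0.06 rad and angle between the x axis of portafilter_b_head and the x axis of stand_pad, either way round below 0.12 rad and x of portafilter_b_head in the frame of stand_notch above 0 m and linear speed of portafilter_b below 0.01 m/s and angle between each of tamper_a_base, tamper_b_base, tamper_c_base's own z axis and vertical below 0.1 rad and distance of each of tamper_a_base, tamper_b_base, tamper_c_base from where it was at the start of the episode below 0.02 m and distance of each of portafilter_a_head, portafilter_c_head from where it was at the start of the episode below 0.025 m) or (horizontal distance between tamper_c_base and tamping_mat_top below 0.05 m and horizontal distance between portafilter_c_head and stand_pad below 0.01 m and z of portafilter_c_head in the frame of stand_pad between 0.016 and 0.024 m and angle between portafilter_c_head's own z axis and vertical below 0.06 rad and angle between the x axis of portafilter_c_head and the x axis of stand_pad, either way round below 0.12 rad and x of portafilter_c_head in the frame of stand_notch above 0 m and linear speed of portafilter_c below 0.01 m/s and angle between each of tamper_a_base, tamper_b_base, tamper_c_base's own z axis and vertical below 0.1 rad and distance of each of tamper_a_base, tamper_b_base, tamper_c_base from where it was at the start of the episode below 0.02 m and distance of each of portafilter_a_head, portafilter_b_head from where it was at the start of the episode below 0.025 m))); the robot touches nothing.
It fails at once if A portafilter that does not match the tamper on the tamping mat is moved more than 25 mm ((not (horizontal distance between tamper_a_base and tamping_mat_top below 0.05 m) and distance of portafilter_a_head from where it was at the start of the episode above 0.025 m) or (not (horizontal distance between tamper_b_base and tamping_mat_top below 0.05 m) and distance of portafilter_b_head from where it was at the start of the episode above 0.025 m) or (not (horizontal distance between tamper_c_base and tamping_mat_top below 0.05 m) and distance of portafilter_c_head from where it was at the start of the episode above 0.025 m)).
It fails at once if A tamper is moved more than 20 mm or knocked over (distance of any of tamper_a_base, tamper_b_base, tamper_c_base from where it was at the start of the episode above 0.02 m or angle between any of tamper_a_base, tamper_b_base, tamper_c_base's own z axis and vertical above 0.3 rad).
It fails at once if A portafilter is tipped more than 20 degrees from level (angle between any of portafilter_a_head, portafilter_b_head, portafilter_c_head's own z axis and vertical above 0.35 rad).
It fails at once if A portafilter is dropped or banged on the stand: moving faster than 0.35 m/s just above the pad, or a contact force over 45 N (contact force between any of portafilter_a, portafilter_b, portafilter_c and tamping_stand above 45 N or (horizontal distance between portafilter_a_head and stand_pad below 0.04 m and z of portafilter_a_head in the frame of stand_pad below 0.05 m and linear speed of portafilter_a above 0.35 m/s) or (horizontal distance between portafilter_b_head and stand_pad below 0.04 m and z of portafilter_b_head in the frame of stand_pad below 0.05 m and linear speed of portafilter_b above 0.35 m/s) or (horizontal distance between portafilter_c_head and stand_pad below 0.04 m and z of portafilter_c_head in the frame of stand_pad below 0.05 m and linear speed of portafilter_c above 0.35 m/s)).
It also fails if it takes over 51 s, if anything falls off the work surface, if the arm or the gripper's body presses on something with over 40 N, if the wrist force passes 120 N, or if a joint passes its speed limit or range.

## Working session

There is one attempt and no reset: what is moved stays moved. The work goes in short steps, Python scripts to look and compute and a tool call to move; the robot and the scene stay as the last step left them, time stands still between calls to the robot, and variables do not carry over. Pictures are saved under pics/ and viewed, and the job is handed in when it is done.

Besides the shell and the picture viewer there is one more tool, called after "Request:" by a JSON object that holds its "name" and its "arguments", one argument or row to a line. drive_tool: Moves the arm, as the interface text tells. Its arguments: {"type":"object","properties":{"steps":{"type":"array"},"squeeze":{"type":"number"}},"required":["steps"]}

```bash
ls; mkdir -p pics; cat > h.py <<'E'
import numpy as np,cv2
from cell import manip
def snap(n,tag):
    c=manip.camera(n); cv2.imwrite(f'pics/{tag}.png',c['frame'][:,:,::-1]); np.savez(f'{tag}.npz',**{k:np.asarray(c[k]) for k in c}); return c
E
python3 - <<'E'
from h import *
for n in('scene','side','wrist'):
    c=snap(n,n+'0'); print(n,c['intrinsics'],c['position'],c['attitude'])
print(manip.read_state(),manip.finger_overhang)
E
```

```text
pics
scene [[365.14881022   0.         315.97976153]
 [  0.         365.14881022 195.34250916]
 [  0.           0.           1.        ]] [1073.15611875  -68.02778041  841.78809107] [-2.59832598 -0.00494688  1.47679742]
side [[456.9103356    0.         321.64275913]
 [  0.         456.9103356  196.73724374]
 [  0.           0.           1.        ]] [363.50660721 984.09270022 638.67235225] [-2.05883683 -0.01816278 -2.88268821]
wrist [[286.43983542   0.         314.99690047]
 [  0.         286.43983542 200.6910981 ]
 [  0.           0.           1.        ]] [ 300.05765579 -469.16551053  384.99977788] [ 2.84910098e+00 -2.73232286e-04 -1.15489647e+00]
{'clock': 0.15, 'joints': array([-1.22058928e+00,  3.00348361e-01,  1.52139654e+00, -3.82209477e-05,
        1.32071616e+00, -6.66122578e-02]), 'qd': array([ 8.74303074e-04, -1.35823992e-03, -1.21552774e-03,  6.55226341e-05,
        1.31714094e-03,  1.14287667e-03]), 'effort': array([ 1.19639390e-03, -5.31963980e+01, -3.52822745e+01,  7.08640460e-02,
        2.36092490e-02, -6.05372520e-05]), 'eef_pos': array([ 222.59254801, -502.75378041,  222.03172574]), 'eef_rot': array([-3.14072371e+00, -2.08619358e-05,  4.16828776e-01]), 'wrist_force': array([ 0.50994808, -0.08261478, -0.09206973]), 'moment': array([ 0.02032161, -0.01648844, -0.02586459]), 'finger_gap': 94.07120899823184} 17.0
```

View pics/scene0.png

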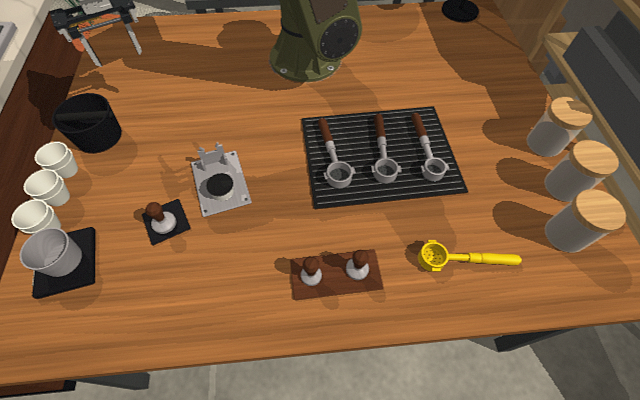

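View pics/side0.png

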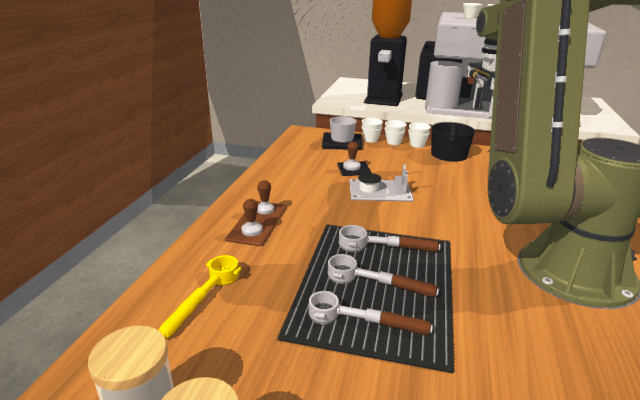

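View pics/wrist0.png

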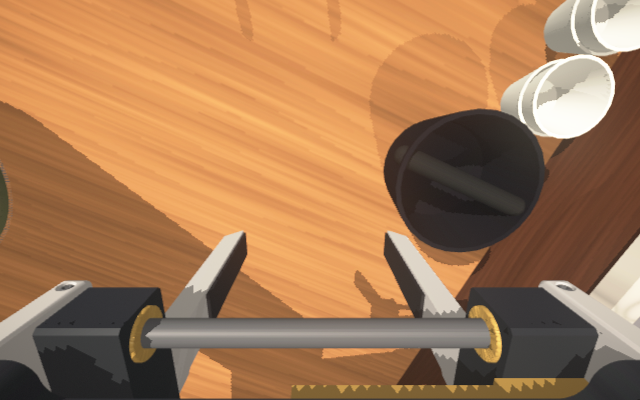

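The scene view shows three portafilters with heads at about (340,175), (386,170) and (433,168). The tamper to match is at (163,220), the spare tampers at (311,270) and (357,265), and a yellow decoy at (433,256). Next I measure diameters.

```bash
cat >> h.py <<'E'
from scipy.spatial.transform import Rotation as Rn
def cloud(c):
    K=c['intrinsics'];R=Rn.from_euler('xyz',c['attitude']).as_matrix();d=c['range_z'].astype(float)
    v,u=np.mgrid[:400,:640]
    P=np.stack([(u-K[0,2])/K[0,0]*d,(v-K[1,2])/K[1,1]*d,d],-1)@R.T+c['position']
    P[d<=0]=np.nan
    return P
def ray(c,px,z):
    K=c['intrinsics'];R=Rn.from_euler('xyz',c['attitude']).as_matrix()
    px=np.atleast_2d(px).astype(float)
    d=np.c_[(px[:,0]-K[0,2])/K[0,0],(px[:,1]-K[1,2])/K[1,1],np.ones(len(px))]@R.T
    return c['position']+d*((z-c['position'][2])/d[:,2])[:,None]
E
python3 - <<'E'
from h import *
c=dict(np.load('scene0.npz'));P=cloud(c)
for (u,v) in [(340,175),(386,170),(433,168),(163,220),(311,270),(357,265),(219,185),(433,256)]:
    print((u,v),P[v,u].round(1))
for r in [(300,90,480,215,'pf'),(130,130,260,250,'st'),(280,240,390,300,'sp')]:
    u0,v0,u1,v1,n=r
    im=cv2.resize(c['frame'][v0:v1,u0:u1,::-1],None,fx=4,fy=4,interpolation=cv2.INTER_CUBIC); cv2.imwrite(f'pics/s_{n}.png',im)
E
```

```text
(340, 175) [519.6  54.1  17.9]
(386, 170) [509.5 184.7  10.5]
(433, 168) [519.1 313.8  17. ]
(163, 220) [ 624.6 -402.3   34.3]
(311, 270) [805.1 -49.8  86.3]
(357, 265) [801.2  51.3  81.2]
(219, 185) [ 538.2 -267.    41.5]
(433, 256) [769.8 249.8   9.1]
```

View pics/s_pf.png

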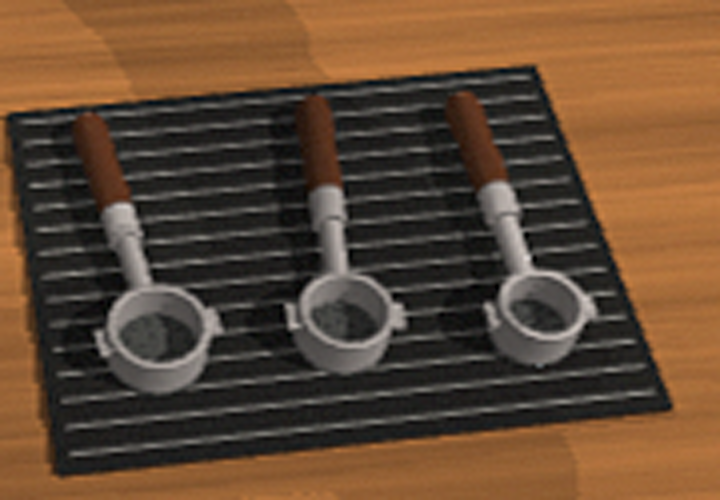

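View pics/s_st.png

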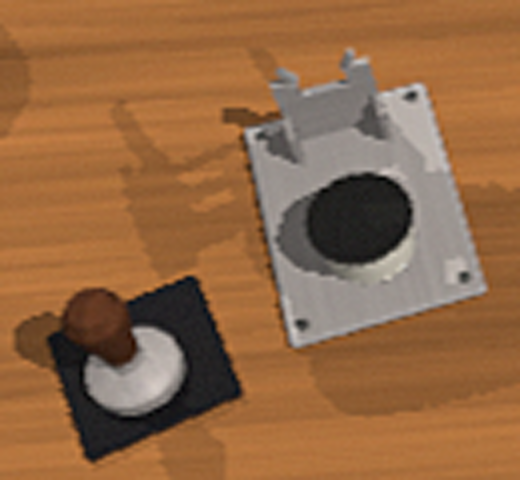

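View pics/s_sp.png

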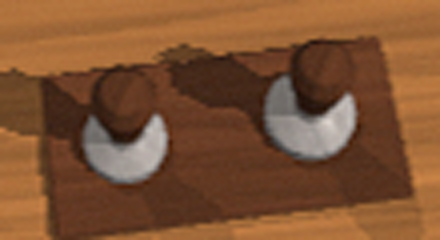

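```bash
python3 - <<'E'
from h import *
from scipy.optimize import least_squares
def fit(X):
    f=lambda p:np.hypot(X[:,0]-p[0],X[:,1]-p[1])-p[2]
    p0=[*X.mean(0),30]; r=least_squares(f,p0,loss='soft_l1',f_scale=1); return r.x,np.median(abs(f(r.x)))
for n in('scene0','side0'):
    c=dict(np.load(n+'.npz'));P=cloud(c);
    print(n)
    for nm,ct,zs in [('pfL',(530,54),(40,48)),('pfM',(520,182),(40,48)),('pfR',(525,310),(40,48)),('pfLw',(530,54),(26,38)),('pfMw',(520,182),(26,38)),('pfRw',(525,310),(26,38)),
        ('tam',(630,-397),(11,20)),('sp1',(800,-50),(11,20)),('sp2',(800,50),(11,20)),('pad',(545,-270),(40,50))]:
        m=(np.hypot(P[...,0]-ct[0],P[...,1]-ct[1])<50)&(P[...,2]>zs[0])&(P[...,2]<zs[1])
        X=P[m]
        if len(X)<8: print(nm,len(X));continue
        p,e=fit(X[:,:2]); print(nm,len(X),X.mean(0).round(0),p.round(1),round(e,2), np.ptp(X,axis=0).round())
E
```

```text
scene0
pfL 124 [523.  48.  42.] [523.9  48.5  31.9] 1.19 [67. 67.  5.]
pfM 111 [522. 177.  42.] [522.2 176.1  29.4] 1.24 [65. 62.  6.]
pfR 107 [529. 308.  42.] [529.6 308.3  26.9] 1.35 [59. 63.  6.]
pfLw 165 [524.  47.  33.] [525.6  48.   32.6] 1.25 [77. 84. 12.]
pfMw 181 [519. 175.  33.] [523.  175.3  30.1] 1.58 [83. 78. 12.]
pfRw 179 [523. 307.  33.] [527.5 305.3  29.5] 3.55 [84. 75. 12.]
tam 107 [ 632. -402.   17.] [ 619.3 -410.9   27.5] 1.24 [61. 65.  9.]
sp1 70 [803. -50.  16.] [790.7 -50.7  23.2] 0.87 [81. 74.  9.]
sp2 89 [796.  55.  17.] [784.2  59.2  25.1] 1.27 [60. 57.  9.]
pad 483 [ 537. -267.   44.] [ 536.9 -267.    25. ] 6.2 [69. 68.  9.]
side0
pfL 154 [521.  54.  43.] [521.   53.3  31.9] 1.33 [67. 70.  7.]
pfM 187 [519. 182.  43.] [519.4 181.2  29.4] 1.38 [63. 65.  7.]
pfR 226 [526. 315.  43.] [526.6 313.4  26.8] 1.27 [58. 72.  7.]
pfLw 224 [517.  56.  33.] [520.4  54.4  32.5] 1.38 [71. 77. 12.]
pfMw 271 [510. 184.  33.] [517.1 182.7  30.6] 2.23 [76. 70. 12.]
pfRw 343 [516. 315.  33.] [523.4 315.6  29.1] 2.99 [77. 78. 12.]
tam 57 [ 615. -387.   16.] [ 618.  -409.7   28.8] 2.39 [68. 48.  9.]
sp1 61 [780. -33.  16.] [789.2 -48.2  23.2] 1.42 [40. 50.  9.]
sp2 82 [777.  79.  16.] [783.   61.   26.7] 1.24 [64. 63.  9.]
pad 200 [ 533. -260.   45.] [ 533.9 -261.    25.7] 5.92 [67. 73.  8.]
```

The mat tamper has the biggest base (fitted radius 27.5–28.8, against 23.2 and 25–26.7 for the spares), so it is A. The largest head is the left one at (340,175), with a rim fit of 32 mm against 29.5 and 27. I'll confirm both from the wrist camera while I localise the stand.

```bash
python3 - <<'E'
from h import *
c=dict(np.load('wrist0.npz')); print(ray(c,[(315,200),(0,0),(640,0),(315,399)],0).round())
c=dict(np.load('scene0.npz'));P=cloud(c)
# plate points of stand
m=(np.hypot(P[...,0]-450,P[...,1]+275)<75)&(P[...,2]>20)&(P[...,2]<90)&(P[...,0]<480)
X=P[m];print(X.mean(0).round(),len(X))
print(np.linalg.svd(X[:,:2]-X[:,:2].mean(0))[2])
px=[(130+250/4,130+130/4),(130+420/4,130+85/4),(130+485/4,130+290/4),(130+293/4,130+345/4)]
print(ray(c,px,8).round(1))
# portafilter L handle
m=(P[...,2]>18)&(P[...,2]<45)&(P[...,0]>300)&(P[...,0]<478)&(P[...,1]>-20)&(P[...,1]<100)
X=P[m];print(len(X),X.mean(0));v=np.linalg.svd(X[:,:2]-X[:,:2].mean(0),full_matrices=False)[2][0];print(v,np.arctan2(v[1],v[0]))
E
```

```text
[[ 195. -516.    0.]
 [ 269.  -84.    0.]
 [ 569. -763.   -0.]
 [-142. -664.    0.]]
[ 438. -292.   45.] 326
[[ 0.24193778 -0.97029177]
 [-0.97029177 -0.24193778]]
[[ 433.1 -352.7    8. ]
 [ 403.8 -234.5    8. ]
 [ 578.7 -188.5    8. ]
 [ 608.5 -311.5    8. ]]
348 [398.21808564  30.01575076  33.50644535]
[0.99053322 0.13727324] 0.13770806779232012
```

Request:
{"name": "drive_tool", "arguments": {
  "steps": [
    {"delta_pos": [35,18,30],"yaw": -0.08,"hand": 60},
    {"delta_pos": [35,18,30],"yaw": -0.08},
    {"delta_pos": [35,18,20],"yaw": 0},
    {"delta_pos": [35,18,0],"yaw": 0},
    {"delta_pos": [35,18,0],"yaw": 0}
  ]
}}

```text
invalid input at $.steps[1]: expected keys delta_pos, yaw, hand
```

Request:
{"name": "drive_tool", "arguments": {
  "steps": [
    {"delta_pos": [35,18,0],"yaw": 0},
    {"delta_pos": [35,18,0],"yaw": 0},
    {"delta_pos": [35,18,0],"yaw": 0},
    {"delta_pos": [30,18,0],"yaw": 0},
    {"delta_pos": [0,0,0],"yaw": 0}
  ]
}}

```text
invalid input at $.steps[0]: expected keys delta_pos, yaw, hand
```

```bash
python3 - <<'E'
from h import *
c=snap('wrist','w1'); s=manip.read_state(); print(s['clock'],s['eef_pos'],s['eef_rot'],c['position'],c['attitude'])
E
```

```text
0.2 [ 222.61761568 -502.78498456  222.10416904] [-3.14090410e+00 -4.07501480e-05  4.16825558e-01] [ 300.06090121 -469.17424677  385.07790167] [ 2.84909058e+00 -4.37229733e-04 -1.15489661e+00]
```

View pics/w1.png

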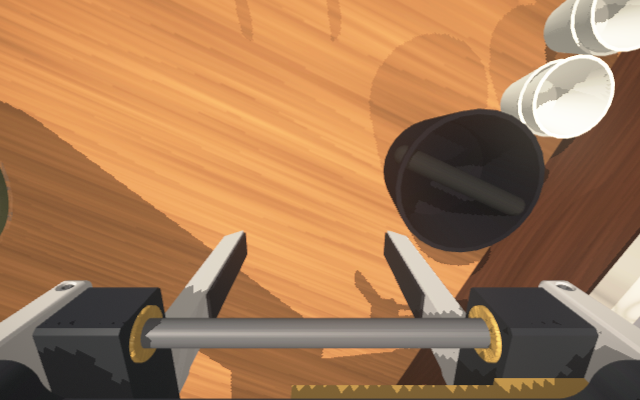

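The view has not changed, because both calls were refused: every row needs a "hand" value.

Request:
{"name": "drive_tool", "arguments": {
  "steps": [
    {"delta_pos": [35,18,30],"yaw": -0.08,"hand": 60},
    {"delta_pos": [35,18,30],"yaw": -0.08,"hand": 60},
    {"delta_pos": [35,18,20],"yaw": 0,"hand": 60},
    {"delta_pos": [35,18,0],"yaw": 0,"hand": 60},
    {"delta_pos": [35,18,0],"yaw": 0,"hand": 60}
  ]
}}

```text
clock: 0.62
eef_pos: [386.1, -418.8, 293.1]
eef_rot: [3.14, -0.001, 0.256]
wrist_force: [-0.5, 0.4, -1.1]
finger_gap: 64.2
```

Request:
{"name": "drive_tool", "arguments": {
  "steps": [
    {"delta_pos": [35,18,0],"yaw": 0,"hand": 60},
    {"delta_pos": [35,18,0],"yaw": 0,"hand": 60},
    {"delta_pos": [35,18,0],"yaw": 0,"hand": 60},
    {"delta_pos": [30,18,0],"yaw": 0,"hand": 60},
    {"delta_pos": [0,0,0],"yaw": 0,"hand": 60}
  ]
}}

```text
clock: 1.03
eef_pos: [523.6, -344.0, 290.8]
eef_rot: [-3.14, 0.0, 0.261]
wrist_force: [-0.2, 0.6, 0.2]
finger_gap: 59.9
```

```bash
python3 - <<'E'
from h import *
c=snap('wrist','w2'); s=manip.read_state(); print(s['clock'],s['eef_pos'],s['eef_rot'],c['position'],c['attitude'])
E
```

```text
1.0833 [ 521.63047676 -345.63259038  290.85755212] [-3.14044529e+00  6.67749539e-04  2.60502144e-01] [ 605.47169345 -322.82590128  453.83896346] [ 2.84928877e+00  6.83625509e-05 -1.31022434e+00]
```

View pics/w2.png

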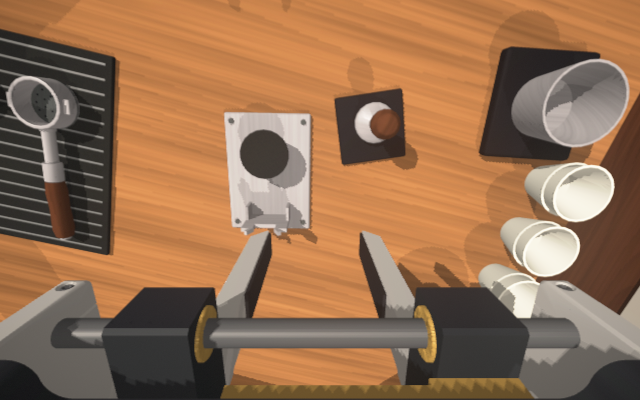

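The wrist view shows the pad at (264,154), notch lips at (265,225), the mat tamper at (377,122) and the left portafilter's head at (38,100). I'll fit the pad, base corners and tamper here.

```bash
python3 - <<'E'
from h import *
c=dict(np.load('w2.npz'));f=c['frame'];g=cv2.cvtColor(f,cv2.COLOR_RGB2GRAY);P=cloud(c)
im=cv2.resize(f[80:250,210:420,::-1],None,fx=3.5,fy=3.5,interpolation=cv2.INTER_CUBIC); cv2.imwrite('pics/w2st.png',im)
# pad: dark blob with z>40
m=((g<75)&(P[...,2]>38)&(P[...,2]<52)).astype(np.uint8)
m[:, :200]=0;m[:,330:]=0;m[:100]=0;m[200:]=0
n,l,s,ce=cv2.connectedComponentsWithStats(m);i=1+np.argmax(s[1:,4]);print(s[i])
cn=max(cv2.findContours((l==i).astype(np.uint8),0,1)[0],key=len)[:,0]
h=ray(c,cn,45);(cc,r)=cv2.minEnclosingCircle(h[:,:2].astype(np.float32));e=cv2.fitEllipse(h[:,:2].astype(np.float32));print('pad',cc,r,e)
# tamper base: bright grey near mat
hsv=cv2.cvtColor(f,cv2.COLOR_RGB2HSV)
m=((hsv[...,1]<60)&(g>90)).astype(np.uint8);m2=m.copy()
t=np.zeros_like(m);t[95:160,345:405]=m[95:160,345:405]
ys,xs=np.nonzero(t);print('tamper px',xs.min(),xs.max(),ys.min(),ys.max())
h=ray(c,np.c_[xs,ys],16);print(np.ptp(h[:,:2],axis=0))
cn=max(cv2.findContours(t,0,1)[0],key=len)[:,0];h=ray(c,cn[cn[:,0]<375],16)[:,:2]
from scipy.optimize import least_squares
print(least_squares(lambda p:np.hypot(*(h-p[:2]).T)-p[2],[*h.mean(0),28],loss='soft_l1').x)
# base plate
t=np.zeros_like(m);t[100:240,215:320]=((hsv[...,1]<60)[100:240,215:320])
b=cv2.morphologyEx(t,cv2.MORPH_OPEN,np.ones((5,5)))
cn=max(cv2.findContours(b,0,1)[0],key=len)
q=ray(c,cn[:,0],8)[:,:2].astype(np.float32);print('base',cv2.minAreaRect(q))
m=(P[...,2]>55)&(P[...,2]<85)&(np.hypot(P[...,0]-434,P[...,1]+292)<60);X=P[m];print('plate',len(X),X.mean(0),np.linalg.svd(X[:,:2]-X[:,:2].mean(0),full_matrices=False)[2][0])
E
```

```text
[ 241  130   47   48 1762]
pad (534.16845703125, -266.9564208984375) 33.94091796875 ((534.2949829101562, -266.6276550292969), (65.77400970458984, 66.2919692993164), 77.34611511230469)
tamper px 354 390 102 142
[59.04669033 50.58569713]
[ 614.60941355 -398.26009543   19.82571888]
base ((494.9654846191406, -276.44952392578125), (195.56503295898438, 128.97396850585938), 13.942144393920898)
plate 235 [ 434.19353497 -290.39882586   69.1882141 ] [ 0.2405783  -0.97062974]
```

View pics/w2st.png

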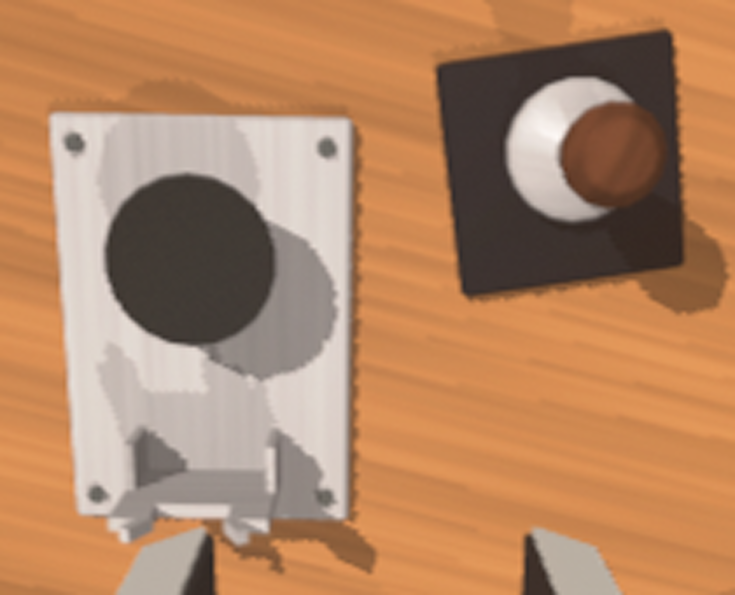

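The crop confirms the match: the mat tamper is 41 px tall, about 59 mm, so tamper A goes with the left portafilter A. The stand is at pad (534.3,-266.6), heading 0.243. Now I move over A.

Request:
{"name": "drive_tool", "arguments": {
  "steps": [
    {"delta_pos": [-5,38,0],"yaw": -0.04,"hand": 60},
    {"delta_pos": [-5,39,0],"yaw": -0.04,"hand": 60},
    {"delta_pos": [-5,39,0],"yaw": -0.04,"hand": 60},
    {"delta_pos": [-5,39,0],"yaw": 0,"hand": 60},
    {"delta_pos": [-5,39,0],"yaw": 0,"hand": 60}
  ]
}}

```text
clock: 1.5
eef_pos: [493.4, -152.7, 291.8]
eef_rot: [3.141, 0.0, 0.135]
wrist_force: [1.0, 0.0, 0.3]
finger_gap: 59.8
```

Request:
{"name": "drive_tool", "arguments": {
  "steps": [
    {"delta_pos": [-5,39,0],"yaw": 0,"hand": 60},
    {"delta_pos": [-5,39,-20],"yaw": 0,"hand": 60},
    {"delta_pos": [-5,39,-20],"yaw": 0,"hand": 60},
    {"delta_pos": [-5,39,-20],"yaw": 0,"hand": 60},
    {"delta_pos": [-10,39,-20],"yaw": 0,"hand": 60}
  ]
}}

```text
clock: 1.92
eef_pos: [465.5, 32.9, 215.9]
eef_rot: [3.141, -0.001, 0.136]
wrist_force: [0.8, -0.2, 0.1]
finger_gap: 59.9
```

Request:
{"name": "drive_tool", "arguments": {
  "steps": [
    {"delta_pos": [0,0,0],"yaw": 0,"hand": 60},
    {"delta_pos": [0,0,0],"yaw": 0,"hand": 60}
  ]
}}

```text
clock: 2.08
eef_pos: [465.4, 32.7, 216.2]
eef_rot: [-3.142, 0.001, 0.139]
wrist_force: [-0.1, -0.4, 0.3]
finger_gap: 60.1
```

```bash
python3 - <<'E'
from h import *
c=snap('wrist','w3'); s=manip.read_state(); print(s['clock'],s['eef_pos'],s['eef_rot'],s['moment'])
E
```

```text
2.1333 [466.08563332  31.6754647  216.90083659] [ 3.14126956e+00 -2.31251921e-04  1.37419342e-01] [ 0.02408187 -0.01244926 -0.03572971]
```

View pics/w3.png

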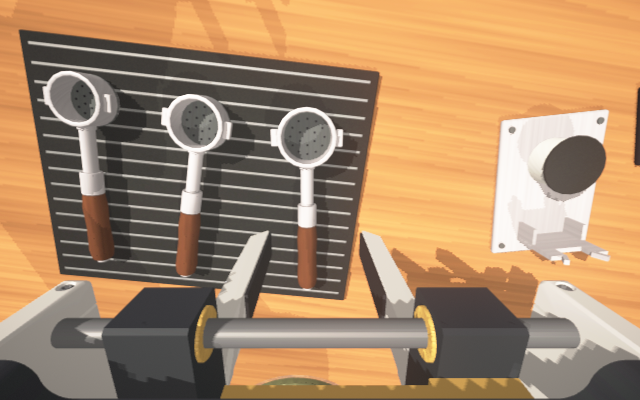

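The wrist view shows portafilter A, the rightmost here: head (306,137), neck (307,185), ferrule (307,215), handle end (307,285), nearly in line with the tool. B is at (194,122) and C at (75,98).

```bash
python3 - <<'E'
from h import *
from scipy.optimize import least_squares
c=dict(np.load('w3.npz'));f=c['frame'];hsv=cv2.cvtColor(f,cv2.COLOR_RGB2HSV);P=cloud(c)
for nm,(u,v) in dict(A=(306,137),B=(195,123),C=(76,98)).items():
    s=(slice(max(v-60,0),v+60),slice(max(u-60,0),u+60));Q=P[s].reshape(-1,3)
    X=Q[(Q[:,2]>41)&(Q[:,2]<47)][:,:2]
    r=least_squares(lambda p:np.hypot(*(X-p[:2]).T)-p[2],[*np.median(X,axis=0),30],loss='soft_l1').x
    print(nm,len(X),r.round(1))
    if nm=='A':h=r[:2]
# neck / ferrule edges rowwise in pixel
bright=(f.min(2)>120)
for v in range(170,286,8):
    if v<226: m=bright[v,290:325]
    else: m=(hsv[v,290:325,0]<15)&(f[v,290:325,0]>40)&(hsv[v,290:325,1]>90)
    x=np.nonzero(m)[0]+290
    if len(x): 
        p=ray(c,[(x.min(),v),(x.max(),v)],28); print(v,x.min(),x.max(),p.mean(0).round(1),np.linalg.norm(p[1]-p[0]).round(1), np.degrees(0)+np.arctan2(h[1]-p.mean(0)[1],h[0]-p.mean(0)[0]).round(4), np.hypot(*(h-p.mean(0)[:2])).round(1))
cn=None
E
```

```text
A 800 [522.3  50.7  31.6]
B 803 [520.6 177.7  29.2]
C 881 [528.3 309.7  26.8]
170 300 313 [482.3  44.8  28. ] 16.1 0.1456 40.4
178 290 313 [471.4  49.7  28. ] 28.8 0.0192 50.9
186 300 312 [462.   42.8  28. ] 15.1 0.1298 60.8
194 296 313 [451.4  43.3  28. ] 21.6 0.103 71.3
202 300 312 [441.1  40.1  28. ] 15.4 0.1296 81.9
210 298 323 [431.1  32.9  28. ] 32.3 0.1922 92.9
218 298 315 [419.5  36.6  28. ] 22.2 0.1358 103.7
226 298 298 [406.9  46.2  28. ] 0.0 0.0382 115.5
234 297 316 [397.1  33.7  28. ] 25.2 0.1346 126.3
242 297 316 [385.6  32.2  28. ] 25.4 0.1342 137.9
250 298 316 [374.  30.  28.] 24.3 0.1384 149.7
258 298 316 [362.1  28.4  28. ] 24.5 0.1377 161.7
266 297 315 [349.8  28.2  28. ] 24.7 0.1293 174.0
274 297 316 [337.5  25.9  28. ] 26.4 0.133 186.4
282 298 316 [325.   23.6  28. ] 25.2 0.1363 199.1
```

Request:
{"name": "drive_tool", "arguments": {
  "steps": [
    {"delta_pos": [-3,11,-33],"yaw": -0.003,"hand": 60},
    {"delta_pos": [0,0,-33],"yaw": 0,"hand": 60},
    {"delta_pos": [0,0,-33],"yaw": 0,"hand": 60},
    {"delta_pos": [0,0,-30],"yaw": 0,"hand": 60},
    {"delta_pos": [0,0,-20],"yaw": 0,"hand": 60}
  ]
}}

```text
clock: 2.55
eef_pos: [462.9, 41.4, 65.7]
eef_rot: [3.142, 0.001, 0.132]
wrist_force: [0.6, 0.2, -0.0]
finger_gap: 59.8
```

```bash
python3 - <<'E'
from h import *
c=snap('wrist','w4'); s=manip.read_state(); print(s['clock'],s['eef_pos'],s['eef_rot'],s['moment'])
E
```

```text
2.6 [461.59940325  41.34803581  63.19309049] [-3.14113736  0.00504292  0.13146795] [-0.03754026  0.09123961 -0.06629733]
```

View pics/w4.png

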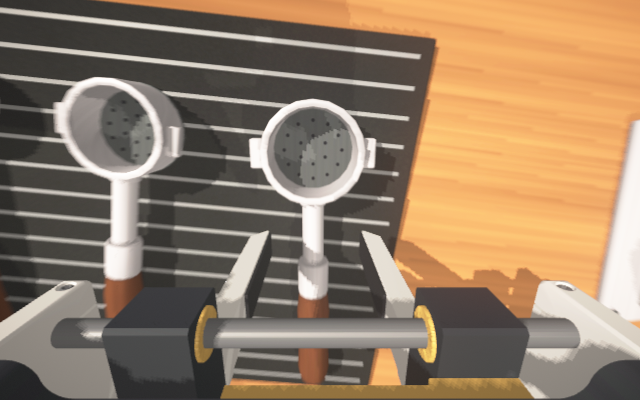

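The neck at (313,240) is centred between the fingertips at (268,235) and (363,235). I'll descend and grip.

Request:
{"name": "drive_tool", "arguments": {
  "steps": [
    {"delta_pos": [1,1,-20],"yaw": 0.002,"hand": 60},
    {"delta_pos": [0,0,-13],"yaw": 0,"hand": 60},
    {"delta_pos": [0,0,0],"yaw": 0,"hand": 60}
  ]
}}

```text
clock: 2.85
eef_pos: [464.0, 42.8, 33.8]
eef_rot: [-3.141, 0.002, 0.134]
wrist_force: [-0.1, 0.2, 0.2]
finger_gap: 60.1
```

Request:
{"name": "drive_tool", "arguments": {
  "steps": [
    {"delta_pos": [0,0,0],"yaw": 0,"hand": 0},
    {"delta_pos": [0,0,0],"yaw": 0,"hand": 0},
    {"delta_pos": [0,0,0],"yaw": 0,"hand": 0},
    {"delta_pos": [0,0,0],"yaw": 0,"hand": 0},
    {"delta_pos": [0,0,0],"yaw": 0,"hand": 0}
  ],
  "squeeze": 50
}}

```text
clock: 3.27
eef_pos: [464.5, 44.0, 35.3]
eef_rot: [3.141, -0.001, 0.136]
wrist_force: [0.2, -0.4, 0.1]
finger_gap: 30.2
```

Request:
{"name": "drive_tool", "arguments": {
  "steps": [
    {"delta_pos": [0,0,0],"yaw": 0,"hand": 0},
    {"delta_pos": [0,0,0],"yaw": 0,"hand": 0},
    {"delta_pos": [0,0,0],"yaw": 0,"hand": 0}
  ]
}}

```text
clock: 3.52
eef_pos: [464.3, 44.0, 34.8]
eef_rot: [3.141, -0.0, 0.136]
wrist_force: [-0.5, -1.1, 2.5]
finger_gap: 14.6
```

```bash
python3 - <<'E'
from h import *
s=manip.read_state(); print({k:np.round(s[k],3) for k in ('clock','eef_pos','eef_rot','moment','wrist_force','finger_gap')})
E
```

```text
{'clock': np.float64(3.517), 'eef_pos': array([464.29 ,  44.023,  34.837]), 'eef_rot': array([ 3.141, -0.   ,  0.136]), 'moment': array([-0.174,  0.17 , -0.072]), 'wrist_force': array([-0.476, -1.069,  2.511]), 'finger_gap': np.float64(14.63)}
```

Z settled at 35, higher than I wanted. I'll open a little and lower 4 mm for a fuller bite.

Request:
{"name": "drive_tool", "arguments": {
  "steps": [
    {"delta_pos": [0,0,0],"yaw": 0,"hand": 28},
    {"delta_pos": [0,0,0],"yaw": 0,"hand": 28},
    {"delta_pos": [0,-0.7,-4],"yaw": 0,"hand": 28},
    {"delta_pos": [0,0,0],"yaw": 0,"hand": 0},
    {"delta_pos": [0,0,0],"yaw": 0,"hand": 0}
  ],
  "squeeze": 55
}}

```text
clock: 3.93
eef_pos: [464.0, 43.3, 30.3]
eef_rot: [-3.142, 0.001, 0.136]
wrist_force: [-0.4, 0.4, 0.1]
finger_gap: 18.1
```

Request:
{"name": "drive_tool", "arguments": {
  "steps": [
    {"delta_pos": [0,0,0],"yaw": 0,"hand": 0},
    {"delta_pos": [0,0,0],"yaw": 0,"hand": 0},
    {"delta_pos": [0,0,0],"yaw": 0,"hand": 0},
    {"delta_pos": [0,0,0],"yaw": 0,"hand": 0}
  ]
}}

```text
clock: 4.27
eef_pos: [464.0, 43.4, 30.4]
eef_rot: [-3.142, 0.001, 0.136]
wrist_force: [1.1, 0.5, -6.8]
finger_gap: 14.8
```

```bash
python3 - <<'E'
from h import *
s=manip.read_state(); print({k:np.round(s[k],3) for k in ('clock','eef_pos','eef_rot','moment','wrist_force','finger_gap')})
c=snap('wrist','w5');P=cloud(c)
E
```

```text
{'clock': np.float64(4.267), 'eef_pos': array([463.957,  43.36 ,  30.394]), 'eef_rot': array([-3.142e+00,  1.000e-03,  1.360e-01]), 'moment': array([ 0.071, -0.102, -0.014]), 'wrist_force': array([ 1.057,  0.459, -6.772]), 'finger_gap': np.float64(14.769)}
```

View pics/w5.png

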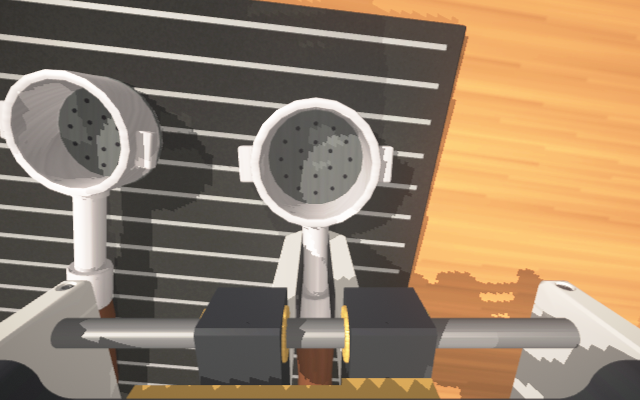

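The jaws hold the neck at (315,265), with the head at (315,162). Trial lift now.

Request:
{"name": "drive_tool", "arguments": {
  "steps": [
    {"delta_pos": [0,0,3],"yaw": 0,"hand": 0},
    {"delta_pos": [0,0,3],"yaw": 0,"hand": 0},
    {"delta_pos": [0,0,3],"yaw": 0,"hand": 0},
    {"delta_pos": [0,0,3],"yaw": 0,"hand": 0},
    {"delta_pos": [0,0,0],"yaw": 0,"hand": 0}
  ]
}}

```text
clock: 4.73
eef_pos: [464.5, 43.4, 43.3]
eef_rot: [3.141, -0.001, 0.136]
wrist_force: [-0.2, -0.7, -7.6]
finger_gap: 14.3
```

```bash
cat >> h.py <<'E'
def tilt(tag):
    """rim plane of held head via wrist cam; tilt"""
    s=manip.read_state(); print({k:np.round(s[k],3) for k in ('clock','eef_pos','eef_rot','moment','wrist_force','finger_gap')})
    c=snap('wrist',tag);P=cloud(c)
    g=c['frame'].min(2)
    Q=P[80:245,235:395].reshape(-1,3); b=g[80:245,235:395].ravel()>60
    ez=s['eef_pos'][2]; yaw=s['eef_rot'][2]; a=np.array([np.cos(yaw),np.sin(yaw)])
    L=(Q[:,:2]-s['eef_pos'][:2])@a
    k=b&(Q[:,2]>ez+3)&(Q[:,2]<ez+40)&(L>22)&(L<105)
    X=Q[k]
    # rim = top layer; robust plane fit
    A=np.c_[L[k],X[:,2]]
    from scipy.optimize import least_squares
    B=np.c_[L[k],(X[:,:2]-s['eef_pos'][:2])@np.array([-a[1],a[0]])]
    # top surface: iterative keep near the max
    w=np.ones(len(X),bool)
    for _ in range(30):
        co=np.linalg.lstsq(np.c_[B[w],np.ones(w.sum())],X[w,2],rcond=None)[0]
        r=X[:,2]-np.c_[B,np.ones(len(B))]@co
        w=(r>-1.5-(3 if _<5 else 0))&(r<6)
    r0=least_squares(lambda p:np.hypot(*(B[w]-p[:2]).T)-p[2],[*np.median(B[w],axis=0),32],loss='soft_l1').x
    print('rim n',w.sum(),'pitch(deg, + = head up)',np.degrees(np.arctan(co[0])).round(2),'roll',np.degrees(np.arctan(co[1])).round(2),'rim centre along/left/r',r0.round(1),'z',(co[0]*r0[0]+co[1]*r0[1]+co[2]).round(1))
E
python3 - <<'E'
from h import *
tilt('w6')
E
```

```text
{'clock': np.float64(4.733), 'eef_pos': array([464.489,  43.36 ,  43.341]), 'eef_rot': array([ 3.141e+00, -1.000e-03,  1.360e-01]), 'moment': array([ 0.031,  0.003, -0.042]), 'wrist_force': array([-0.248, -0.659, -7.634]), 'finger_gap': np.float64(14.302)}
rim n 3428 pitch(deg, + = head up) -0.53 roll -0.06 rim centre along/left/r [59.  -0.5 31.5] z 57.0
```

View pics/w6.png

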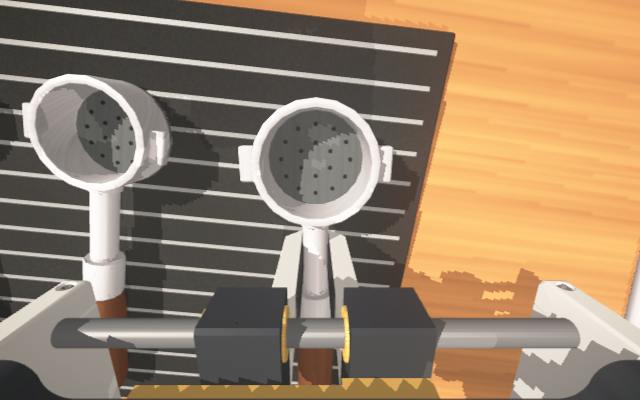

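It hangs level: pitch -0.5°, weight 7.6 N, moment about 0. The picture shows the head unchanged at (315,162). I'll lift more and recheck.

Request:
{"name": "drive_tool", "arguments": {
  "steps": [
    {"delta_pos": [0,0,6],"yaw": 0,"hand": 0},
    {"delta_pos": [0,0,10],"yaw": 0,"hand": 0},
    {"delta_pos": [0,0,10],"yaw": 0,"hand": 0},
    {"delta_pos": [0,0,5],"yaw": 0,"hand": 0},
    {"delta_pos": [0,0,0],"yaw": 0,"hand": 0}
  ],
  "squeeze": 60
}}

```text
clock: 5.2
eef_pos: [465.0, 43.4, 75.4]
eef_rot: [3.141, -0.003, 0.136]
wrist_force: [0.2, -0.8, -7.6]
finger_gap: 14.5
```

Request:
{"name": "drive_tool", "arguments": {
  "steps": [
    {"delta_pos": [0,0,0],"yaw": 0,"hand": 0},
    {"delta_pos": [0,0,0],"yaw": 0,"hand": 0}
  ]
}}

```text
clock: 5.37
eef_pos: [464.0, 43.4, 73.4]
eef_rot: [-3.142, 0.0, 0.136]
wrist_force: [0.2, -0.4, -7.7]
finger_gap: 14.6
```

```bash
python3 - <<'E'
from h import *
tilt('w7')
E
```

```text
{'clock': np.float64(5.367), 'eef_pos': array([463.989,  43.355,  73.436]), 'eef_rot': array([-3.142,  0.   ,  0.136]), 'moment': array([-0.046,  0.133, -0.004]), 'wrist_force': array([ 0.19 , -0.419, -7.728]), 'finger_gap': np.float64(14.633)}
rim n 3437 pitch(deg, + = head up) -0.72 roll -0.08 rim centre along/left/r [59.  -0.5 31.5] z 86.9
```

```bash
python3 - <<'E'
from h import *
c=snap('side','sd1')
cv2.imwrite('pics/sd1c.png',cv2.resize(c['frame'][180:370,270:480,::-1],None,fx=3,fy=3))
E
```

```text
(no output)
```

View pics/sd1c.png

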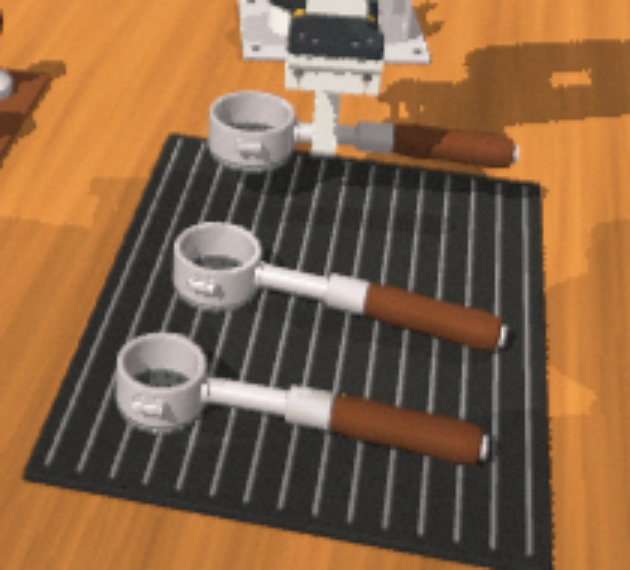

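The side crop shows A at (360,140) held level above the mat, with B and C untouched. I'll raise it and carry it towards the stand.

Request:
{"name": "drive_tool", "arguments": {
  "steps": [
    {"delta_pos": [0,0,8],"yaw": 0,"hand": 0},
    {"delta_pos": [0,-4,14],"yaw": 0,"hand": 0},
    {"delta_pos": [0,-10,14],"yaw": 0,"hand": 0},
    {"delta_pos": [1,-16,10],"yaw": 0.01,"hand": 0},
    {"delta_pos": [1,-20,4],"yaw": 0.01,"hand": 0}
  ]
}}

```text
clock: 5.88
eef_pos: [466.7, -6.7, 125.5]
eef_rot: [3.141, -0.002, 0.158]
wrist_force: [1.0, -0.5, -7.3]
finger_gap: 14.4
```

Request:
{"name": "drive_tool", "arguments": {
  "steps": [
    {"delta_pos": [1,-22,0],"yaw": 0.01,"hand": 0},
    {"delta_pos": [1,-22,0],"yaw": 0.01,"hand": 0},
    {"delta_pos": [1,-22,0],"yaw": 0.01,"hand": 0},
    {"delta_pos": [1,-22,0],"yaw": 0.01,"hand": 0},
    {"delta_pos": [1,-22,0],"yaw": 0.01,"hand": 0}
  ]
}}

```text
clock: 6.3
eef_pos: [471.1, -117.7, 124.0]
eef_rot: [-3.142, 0.0, 0.206]
wrist_force: [-0.1, -0.3, -7.6]
finger_gap: 14.8
```

Request:
{"name": "drive_tool", "arguments": {
  "steps": [
    {"delta_pos": [1,-22,0],"yaw": 0.01,"hand": 0},
    {"delta_pos": [1,-22,0],"yaw": 0.01,"hand": 0},
    {"delta_pos": [1,-22,0],"yaw": 0.01,"hand": 0},
    {"delta_pos": [1,-22,0],"yaw": 0.01,"hand": 0},
    {"delta_pos": [1,-20,0],"yaw": 0,"hand": 0}
  ]
}}

```text
clock: 6.72
eef_pos: [476.0, -225.9, 123.9]
eef_rot: [-3.142, 0.0, 0.246]
wrist_force: [-0.4, 0.1, -8.1]
finger_gap: 14.5
```

Request:
{"name": "drive_tool", "arguments": {
  "steps": [
    {"delta_pos": [1,-14,0],"yaw": 0,"hand": 0},
    {"delta_pos": [1,-8,0],"yaw": 0,"hand": 0},
    {"delta_pos": [0,0,0],"yaw": 0,"hand": 0},
    {"delta_pos": [0,0,0],"yaw": 0,"hand": 0}
  ]
}}

```text
clock: 7.05
eef_pos: [478.1, -246.1, 123.5]
eef_rot: [-3.141, 0.0, 0.246]
wrist_force: [0.4, 0.3, -7.6]
finger_gap: 14.4
```

```bash
python3 - <<'E'
from h import *
tilt('w8')
E
```

```text
{'clock': np.float64(7.05), 'eef_pos': array([ 478.123, -246.141,  123.499]), 'eef_rot': array([-3.141,  0.   ,  0.246]), 'moment': array([ 0.001,  0.095, -0.022]), 'wrist_force': array([ 0.364,  0.259, -7.554]), 'finger_gap': np.float64(14.446)}
rim n 3451 pitch(deg, + = head up) -0.65 roll -0.03 rim centre along/left/r [58.9 -0.7 31.5] z 137.0
```

View pics/w8.png

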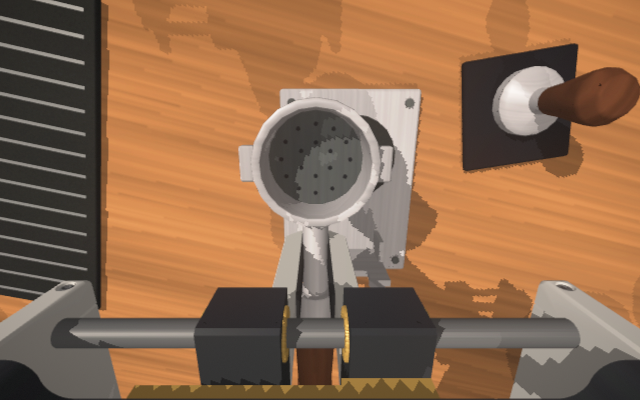

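The head at (315,162) is level, 34 mm short of the pad, and the tamper at (530,100) is well clear. Closing the offset.

Request:
{"name": "drive_tool", "arguments": {
  "steps": [
    {"delta_pos": [-0.5,-10,0],"yaw": 0,"hand": 0},
    {"delta_pos": [-0.5,-14,0],"yaw": 0,"hand": 0},
    {"delta_pos": [0,-10,0],"yaw": -0.001,"hand": 0},
    {"delta_pos": [0,0,0],"yaw": 0,"hand": 0},
    {"delta_pos": [0,0,0],"yaw": 0,"hand": 0}
  ]
}}

```text
clock: 7.52
eef_pos: [477.0, -281.3, 123.4]
eef_rot: [-3.141, 0.0, 0.244]
wrist_force: [0.0, 0.0, -7.7]
finger_gap: 14.6
```

```bash
python3 - <<'E'
from h import *
tilt('w9')
c=snap('side','sd2'); cv2.imwrite('pics/sd2c.png',cv2.resize(c['frame'][110:220,320:440,::-1],None,fx=5,fy=5))
c=snap('scene','sc2'); cv2.imwrite('pics/sc2c.png',cv2.resize(c['frame'][110:240,140:290,::-1],None,fx=4,fy=4))
E
```

```text
{'clock': np.float64(7.517), 'eef_pos': array([ 477.01 , -281.34 ,  123.448]), 'eef_rot': array([-3.141,  0.   ,  0.244]), 'moment': array([ 0.07 ,  0.11 , -0.015]), 'wrist_force': array([ 0.015,  0.018, -7.707]), 'finger_gap': np.float64(14.577)}
rim n 3425 pitch(deg, + = head up) -0.64 roll -0.02 rim centre along/left/r [58.9 -0.6 31.5] z 137.0
```

View pics/sd2c.png

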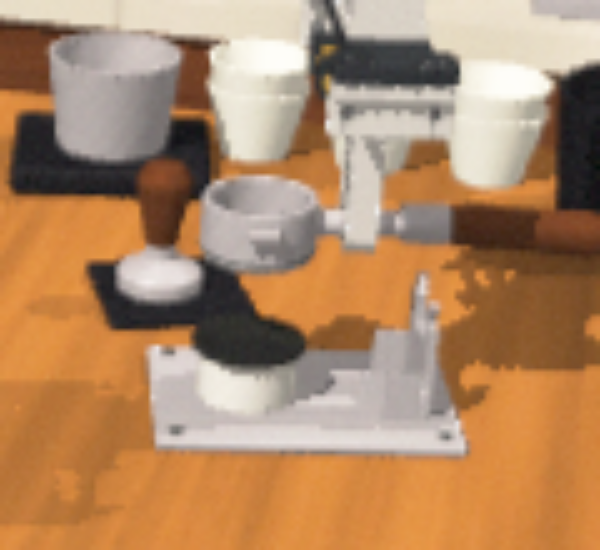

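View pics/sc2c.png

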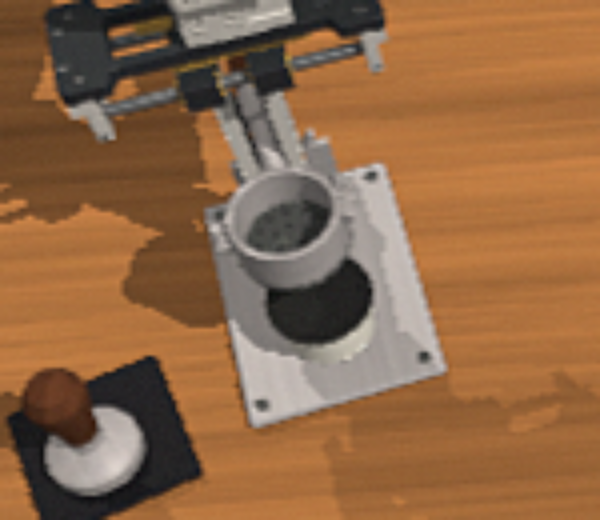

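It hangs level above the pad, with the ferrule over the notch in both views. Lowering: the rim has to drop 56 mm.

Request:
{"name": "drive_tool", "arguments": {
  "steps": [
    {"delta_pos": [0,1,-6],"yaw": 0,"hand": 0},
    {"delta_pos": [0,0,-10],"yaw": 0,"hand": 0},
    {"delta_pos": [0,0,-10],"yaw": 0,"hand": 0},
    {"delta_pos": [0,0,-9],"yaw": 0,"hand": 0},
    {"delta_pos": [0,0,-5],"yaw": 0,"hand": 0}
  ]
}}

```text
clock: 8.08
eef_pos: [476.6, -279.2, 81.6]
eef_rot: [-3.14, 0.002, 0.245]
wrist_force: [-0.8, 0.4, -7.4]
finger_gap: 14.0
```

Request:
{"name": "drive_tool", "arguments": {
  "steps": [
    {"delta_pos": [0,0,-4],"yaw": 0,"hand": 0},
    {"delta_pos": [0,0,-3],"yaw": 0,"hand": 0},
    {"delta_pos": [0,0,0],"yaw": 0,"hand": 0}
  ]
}}

```text
clock: 8.33
eef_pos: [477.0, -279.6, 76.1]
eef_rot: [-3.141, 0.0, 0.245]
wrist_force: [0.1, -0.7, -7.8]
finger_gap: 14.6
```

```bash
python3 - <<'E'
from h import *
tilt('w10')
c=snap('side','sd3'); cv2.imwrite('pics/sd3c.png',cv2.resize(c['frame'][110:220,320:440,::-1],None,fx=5,fy=5))
E
```

```text
{'clock': np.float64(8.333), 'eef_pos': array([ 477.028, -279.575,   76.05 ]), 'eef_rot': array([-3.141,  0.   ,  0.245]), 'moment': array([-0.008,  0.074, -0.003]), 'wrist_force': array([ 0.097, -0.721, -7.795]), 'finger_gap': np.float64(14.561)}
rim n 3434 pitch(deg, + = head up) -0.59 roll 0.04 rim centre along/left/r [58.9 -0.6 31.5] z 89.5
```

View pics/sd3c.png

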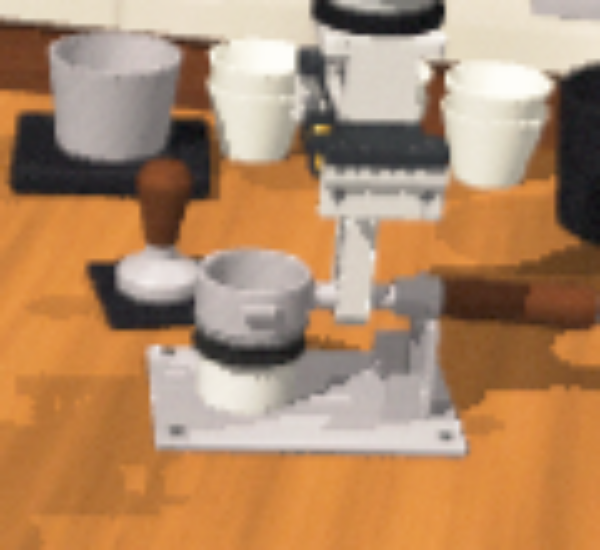

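The head is centred over the pad (about (252,330)), roughly 8 mm up, with the ferrule in the notch. I'll lower it slowly while watching force.

Request:
{"name": "drive_tool", "arguments": {
  "steps": [
    {"delta_pos": [0,-0.5,-2],"yaw": 0,"hand": 0},
    {"delta_pos": [0,0,-2],"yaw": 0,"hand": 0},
    {"delta_pos": [0,0,-1.5],"yaw": 0,"hand": 0},
    {"delta_pos": [0,0,0],"yaw": 0,"hand": 0}
  ]
}}

```text
clock: 8.77
eef_pos: [477.1, -280.1, 70.8]
eef_rot: [-3.141, 0.0, 0.245]
wrist_force: [-0.3, -0.1, -7.9]
finger_gap: 14.3
```

Request:
{"name": "drive_tool", "arguments": {
  "steps": [
    {"delta_pos": [0,0,-1],"yaw": 0,"hand": 0},
    {"delta_pos": [0,0,-1],"yaw": 0,"hand": 0},
    {"delta_pos": [0,0,0],"yaw": 0,"hand": 0}
  ]
}}

```text
clock: 9.02
eef_pos: [477.1, -280.1, 69.0]
eef_rot: [-3.141, 0.0, 0.245]
wrist_force: [-0.5, -0.4, -7.6]
finger_gap: 14.9
```

Request:
{"name": "drive_tool", "arguments": {
  "steps": [
    {"delta_pos": [0,0,-0.7],"yaw": 0,"hand": 0},
    {"delta_pos": [0,0,0],"yaw": 0,"hand": 0},
    {"delta_pos": [0,0,-0.7],"yaw": 0,"hand": 0},
    {"delta_pos": [0,0,0],"yaw": 0,"hand": 0}
  ]
}}

```text
clock: 9.35
eef_pos: [477.2, -280.2, 67.7]
eef_rot: [3.142, -0.0, 0.245]
wrist_force: [0.3, -0.4, -7.7]
finger_gap: 15.0
```

```bash
python3 - <<'E'
from h import *
tilt('w11')
E
```

```text
{'clock': np.float64(9.35), 'eef_pos': array([ 477.204, -280.155,   67.685]), 'eef_rot': array([ 3.142, -0.   ,  0.245]), 'moment': array([ 0.029,  0.008, -0.007]), 'wrist_force': array([ 0.27 , -0.42 , -7.682]), 'finger_gap': np.float64(14.971)}
rim n 3453 pitch(deg, + = head up) -0.25 roll 0.02 rim centre along/left/r [58.8 -0.6 31.5] z 81.7
```

Request:
{"name": "drive_tool", "arguments": {
  "steps": [
    {"delta_pos": [0,0,-0.6],"yaw": 0,"hand": 0},
    {"delta_pos": [0,0,0],"yaw": 0,"hand": 0}
  ]
}}

```text
clock: 9.57
eef_pos: [477.2, -280.2, 67.4]
eef_rot: [3.141, -0.0, 0.245]
wrist_force: [-1.3, 1.0, -3.1]
finger_gap: 14.8
```

Request:
{"name": "drive_tool", "arguments": {
  "steps": [
    {"delta_pos": [0,0,-0.6],"yaw": 0,"hand": 0},
    {"delta_pos": [0,0,0],"yaw": 0,"hand": 0}
  ]
}}

```text
clock: 9.73
eef_pos: [477.2, -280.2, 67.3]
eef_rot: [3.141, -0.0, 0.245]
wrist_force: [-5.5, 2.7, 4.6]
finger_gap: 14.5
```

```bash
python3 - <<'E'
from h import *
tilt('w12')
E
```

```text
{'clock': np.float64(9.733), 'eef_pos': array([ 477.245, -280.224,   67.295]), 'eef_rot': array([ 3.141, -0.   ,  0.245]), 'moment': array([ 0.466,  0.892, -0.036]), 'wrist_force': array([-5.472,  2.666,  4.553]), 'finger_gap': np.float64(14.512)}
rim n 3462 pitch(deg, + = head up) 0.11 roll -0.05 rim centre along/left/r [58.7 -0.6 31.6] z 81.6
```

It is down: the load transferred and the rim reads z 81.6, level. I'll release gently.

Request:
{"name": "drive_tool", "arguments": {
  "steps": [
    {"delta_pos": [0,0,0.4],"yaw": 0,"hand": 0},
    {"delta_pos": [0,0,0],"yaw": 0,"hand": 0},
    {"delta_pos": [0,0,0],"yaw": 0,"hand": 0}
  ],
  "squeeze": 8
}}

```text
clock: 10.03
eef_pos: [477.4, -280.3, 67.2]
eef_rot: [3.141, -0.0, 0.245]
wrist_force: [-1.0, 1.1, -0.2]
finger_gap: 15.6
```

Request:
{"name": "drive_tool", "arguments": {
  "steps": [
    {"delta_pos": [0,0,0],"yaw": 0,"hand": 22},
    {"delta_pos": [0,0,0],"yaw": 0,"hand": 30},
    {"delta_pos": [0,0,0],"yaw": 0,"hand": 44},
    {"delta_pos": [0,0,0],"yaw": 0,"hand": 44},
    {"delta_pos": [0,0,0],"yaw": 0,"hand": 44}
  ]
}}

```text
clock: 10.45
eef_pos: [477.3, -280.2, 67.0]
eef_rot: [3.141, -0.0, 0.245]
wrist_force: [0.7, -0.1, -0.6]
finger_gap: 43.2
```

```bash
python3 - <<'E'
from h import *
tilt('w13')
E
```

```text
{'clock': np.float64(10.45), 'eef_pos': array([ 477.276, -280.201,   66.997]), 'eef_rot': array([ 3.141, -0.   ,  0.245]), 'moment': array([ 0.02 ,  0.027, -0.052]), 'wrist_force': array([ 0.696, -0.074, -0.611]), 'finger_gap': np.float64(43.224)}
rim n 3464 pitch(deg, + = head up) 0.07 roll -0.11 rim centre along/left/r [58.5 -0.4 31.5] z 81.6
```

View pics/w13.png

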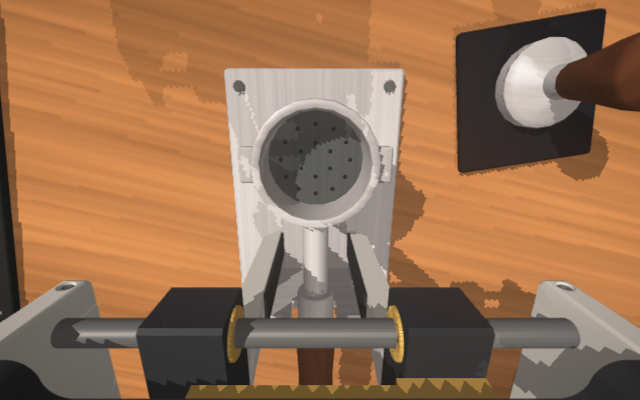

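The fingers are clear of the neck (285 and 350 against 315) and the head at (315,162) sits level and covers the pad. I'll raise the arm and check.

Request:
{"name": "drive_tool", "arguments": {
  "steps": [
    {"delta_pos": [0,0,10],"yaw": 0,"hand": 44},
    {"delta_pos": [0,0,25],"yaw": 0,"hand": 44},
    {"delta_pos": [0,0,35],"yaw": 0,"hand": 44},
    {"delta_pos": [0,0,35],"yaw": 0,"hand": 44},
    {"delta_pos": [0,0,35],"yaw": 0,"hand": 44}
  ]
}}

```text
clock: 10.92
eef_pos: [476.9, -280.0, 209.4]
eef_rot: [3.141, -0.0, 0.245]
wrist_force: [-0.2, -0.3, -0.0]
finger_gap: 44.2
```

Request:
{"name": "drive_tool", "arguments": {
  "steps": [
    {"delta_pos": [0,0,20],"yaw": 0,"hand": 44},
    {"delta_pos": [0,0,0],"yaw": 0,"hand": 44},
    {"delta_pos": [0,0,0],"yaw": 0,"hand": 44}
  ]
}}

```text
clock: 11.17
eef_pos: [477.3, -280.2, 228.3]
eef_rot: [3.14, -0.002, 0.245]
wrist_force: [0.3, -0.2, -1.8]
finger_gap: 43.8
```

```bash
python3 - <<'E'
from h import *
from scipy.optimize import least_squares
c=snap('wrist','w14');P=cloud(c)
Q=P.reshape(-1,3);k=(abs(Q[:,2]-81)<3)&(np.hypot(Q[:,0]-534,Q[:,1]+266)<50);X=Q[k]
r=least_squares(lambda p:np.hypot(*(X[:,:2]-p[:2]).T)-p[2],[534,-266,32],loss='soft_l1').x
co=np.linalg.lstsq(np.c_[X[:,:2]-r[:2],np.ones(len(X))],X[:,2],rcond=None)[0];print('rim',r,co)
# handle line: points above bench behind
a=np.array([np.cos(.244),np.sin(.244)]);L=(Q[:,:2]-r[:2])@a;T=(Q[:,:2]-r[:2])@[-a[1],a[0]]
k=(L<-40)&(L>-82)&(abs(T)<9)&(Q[:,2]>62);print('neck',k.sum(),np.polyfit(L[k],T[k],1),np.polyfit(L[k],Q[k,2],1))
c=snap('scene','sc3'); cv2.imwrite('pics/sc3.png',c['frame'][:,:,::-1])
c=snap('side','sd4'); cv2.imwrite('pics/sd4c.png',cv2.resize(c['frame'][110:220,320:440,::-1],None,fx=5,fy=5))
for n in('scene0','sc3'):
    c=dict(np.load(n+'.npz'));P=cloud(c).reshape(-1,3)
    for ct,z in [((521,178),(40,48)),((528,310),(40,48)),((619,-410),(11,20)),((790,-50),(11,20)),((784,60),(11,20))]:
        X=P[(np.hypot(P[:,0]-ct[0],P[:,1]-ct[1])<48)&(P[:,2]>z[0])&(P[:,2]<z[1])];print(n,len(X),X.mean(0).round(1))
E
```

```text
rim [ 534.04759841 -266.47202974   31.59770094] [ 3.43624481e-03 -8.30575803e-04  8.14137922e+01]
neck 612 [-3.49818794e-05 -1.00996832e-01] [  4.94302189 405.65641197]
scene0 111 [521.8 177.   42.5]
scene0 107 [529.2 308.1  42.3]
scene0 107 [ 631.8 -402.1   16.8]
scene0 69 [802.8 -50.   16.5]
scene0 89 [796.5  54.6  17.2]
sc3 112 [523.3 174.1  42.3]
sc3 97 [531.4 307.6  42.4]
sc3 95 [ 631.5 -402.    16.6]
sc3 72 [803.4 -53.1  17. ]
sc3 82 [795.4  54.5  17.3]
```

View pics/sc3.png

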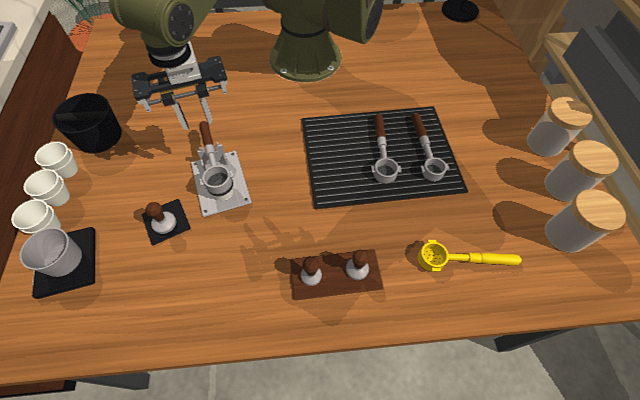

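View pics/sd4c.png

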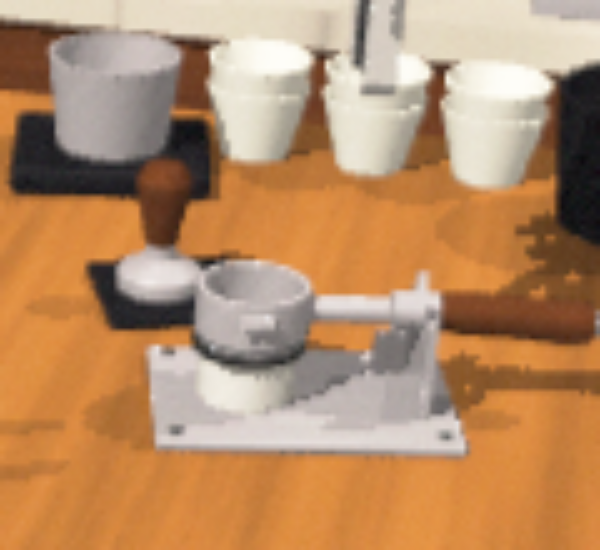

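The portafilter sits on the pad with its ferrule in the notch (side crop: head (252,315), ferrule (415,308)). In the scene view the others have not moved: heads at (386,170) and (433,168), tampers at (160,218), (311,270) and (357,265). Handing in.

```bash
python3 -c "
from cell import manip
print(manip.sign_off(), manip.read_state()['clock'])"
```

```text
the job is handed in; nothing more can be done
the job is handed in; nothing more can be done
```

Portafilter A (59 mm basket) is in the tamping stand, and I handed the job in at about 11.3 s of the 51 s allowed. No verdict was reported.

- **Match:** the tamper on the black mat measured about 58 mm across, so it is tamper A. The leftmost portafilter has the largest head, so it is the one that fits.
- **Lift and carry:** I gripped the neck 59 mm from the head's axis. It hung level on the trial lift (-0.5°, 7.6 N, almost no moment), so I did not shift the grip. I carried it level and lowered it in small steps. The stand took about 12 N as it settled.
- **Final position:** the head's centre measured within 0.5 mm of the pad's centre. The rim was at 81.4 mm against 81 mm expected, and the tilt was about 0.2°. The side view shows the ferrule in the notch, and the gripper is clear above.
- **Everything else:** the other two portafilters and the tampers read within about 3 mm of their starts, which is camera noise. The yellow look-alike was not touched.
- **Failed checks:**
  - My last fit of the neck's direction and slope was spoiled by stray points, probably the fingers. For alignment I relied on the tool yaw (0.245 against the stand's 0.243) and the pictures.
  - My first two move calls were refused for a missing "hand" value, and nothing moved.
  - On the first grip the tool stood about 5 mm high, so I reopened and gripped again lower before lifting.

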